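# Park the smooth slab roller at the top of its ramp

### The arm

A 6-joint arm with a two-finger parallel gripper is mounted at the origin on a cart in front of the work surface, level with it; the furniture and walls round the work are solid. World frame = base frame: x ahead of the robot, y to its left, z up, the work surface at z = 0. Lengths are in m, angles in rad, forces in N, time in s.
With the tool pointing down it reaches from about 0.25 to 0.725 m from the base axis. Payload 4 kg.
Tool frame: the origin (TCP) lies at the very end of the fingers, on their centre line; the grasp point (between the pads) lies 19 mm behind it; z points along the fingers, y is the line along which they close (so a half turn about z gives the same grasp; the last joint's range is limited). The gripper opens to 85 mm and grips with 20 to 120 N. Pads are 22 mm wide; open, the fingers measure 114 mm over their backs; the gripper's body (76 mm by 85 mm) begins 54 mm behind the grasp point. The pads swing forward as they close: fully open they stand 13 mm farther back than shut.
Start: joints at [-1.202, 0.241, 0.005, 1.335, 0, 1.571], TCP at [0.18, -0.466, 0.231] pointing down, gripper open.
Joint ranges: [-2.72, 2.72], [-1.05, 1.87], [-1.09, 1.28], [-1.99, 2.15], [-1.42, 1.44], [-3.14, 3.14]. Speed limits (rad/s): [2.79, 2.79, 3.14, 3.14, 3.14, 3.14].

### API

Orientations are given as a unit quaternion [x, y, z, w].
In Python, from workcell import bot, vision, workorder, boxes_of gives the robot as it stands.
- The arm moves only by the tool send_rows, never from a script. Its argument "motion" is text: rows parted by semicolons, each of 5 numbers parted by spaces: the closure, from -1 (fully open) to 1 (shut), so that 0 is half open, then the shift along the tool's x, y, z in cm, then the turn about the tool's z in rad. In form: claw x y z twist; .... A call has 1 to 5 rows; each row is the pose to reach, as a shift and turn from the pose commanded when the call began, along the tool's axes at that moment; what a row does not reach only later rows make up. A row lasts 1/10 s, in which the tool goes at most 50 mm and 8.59 degrees, less where a joint would pass 70% of its speed; a pose out of reach is approached as far as the arm can. A call with a gripper value outside its range is refused whole. The fingers move at their own pace and stop on an object; the grip force is fixed at half the most. Time passes only in rows, so rows that repeat a pose let the fingers close. It gives the time, the measured TCP pose, the force, the opening and the grip force at its end, in the units of the state.
- bot.get_obs(): the state, without advancing time (a new reading comes with each control period).
- vision.camera(name): name is "scene" or "top" or "wrist"; returns the picture (400x640x3 uint8, red, green, blue); there is no depth.
- vision.camera_model(name): a dict with "fov_y" (degrees; the focal length in pixels is half the picture's height over the tangent of half this angle, whatever the lens; pixels are square), "cx", "cy" (the principal point, pixels), "world_from_camera" (4x4, takes a point from camera to world coordinates); the wrist camera has in their place "hand_eye" (4x4, takes a point from camera to tool coordinates, whose origin is the TCP and whose axes are the flange's). Camera axes: x right, y down, z forward; pixel columns grow to the right and rows downward; lengths in m; the calibration is good to about 2 mm. A picture is of the moment at which its call begins: read the wrist's pose just before it. camera_model takes no time and is no camera call.
- workorder.job_done(): hands the job in; it is judged then, once.
Trained networks look in the newest picture that a camera, given by its name, has taken for a name from the list of things; names that differ only in an ending like _2 or _b are one class to them, and where a whole thing is asked for, a point or a joint stands for the part that bears it (a point fixed in the world has none). Each returns a list of dicts, best first, with "conf" (0 to 1); they miss things now and then, are a little off and sometimes report something else, mostly with a low value. They report only what shows in the picture. A call takes as long as a camera call. They do not tell look-alikes from the thing itself.
- boxes_of(camera, target): "rect" ([centre column, centre row, width, height] in pixels, round what is visible of it).
The state is a dict: "clock": time; "joint_pos": joint angles; "joint_vel": joint speeds; "tau": joint torques, N m; "eef_pos": TCP position; "tool_rot": TCP orientation; "ft_force": force on the tool from outside, world axes, zero at the start; "ft_torque": the same for the moment, N m; "grip_width": finger opening in m; "grasp_force": force on a finger pad.
Only numpy, scipy, OpenCV 4.12 (cv2) and the standard library are available. Lean on these libraries where they do the work, as an engineer would, in place of code of your own. Each camera call takes 0.05 s, during which the arm holds its last target. There are 200 camera calls.

### The job

Two clay rollers lie at the foot of a two-lane wooden ramp. With the fingertips, push the smooth one (not the ribbed one) steadily up its lane and over the crest, so that it comes to rest in the seat against the stop board, then take the hand away. Do not grasp or lift it, keep the fingers behind it so that it never runs loose on the slope, and leave the ribbed roller and the things round the ramp where they are.

Things in the scene. Friction and masses are not known exactly. Their poses are not given: they have to be found in the camera images.
- smooth_roller: The smooth clay roller, reddish-brown wood like the other: a plain cylinder 56 mm in diameter and 104 mm long with a thin handle stub (18 mm in diameter, 26 mm long) at each end; 0.2 to 0.4 kg. Origin at its centre on its axis; its y axis is its long axis (x and z turn as it rolls). It rolls freely. It starts lying at the foot of one lane against the foot lip, either the left or the right lane.
- ribbed_roller: The ribbed roller, same wood and same outer size, with nine raised rings round its body. Origin at its centre, y along its axis. It starts at the foot of the other lane and stays there.
- deck: Slope of the two-lane ramp, a plywood slab 302 mm wide. Origin at its foot, on its upper surface, midway across, 14 mm above the table; x runs up the slope (7 degrees), y across to the left, z square to it. Lanes 108 mm wide, centred on y = +85 and -85 mm, between guide rails 12 mm high and wide that keep a roller straight (its handles pass above). A roller let go on the slope rolls down.
- lip (a point): Foot lip across the ramp's lower end: the middle of its upper edge next to the slope, at deck x = 0, y = 0, z = 10 mm. The lip stands 10 mm above the slope and reaches 12 mm out from here to the table side. A roller lying against it has its centre at deck x = 22, z = 28 mm. Axes as the deck's.
- crest (a point): Middle of the crest, the upper end of the slope, at deck x = 200 mm, y = 0, z = 0. Beyond it the surface steps down 5 mm into the seat, which falls at 4 degrees towards the stop: a roller that is past the crest rolls to the stop by itself and stays, its centre then at deck x = 224, z = 19 mm. Axes as the deck's.
- stop (a point): Middle of the near face of the stop board, 60 mm above the table, at the height of a parked roller's axis. The board is upright, 302 mm wide, 16 mm thick, and reaches 90 mm above the table. A parked roller's centre is 28 mm before this face. x points ahead up the ramp (level), y left, z up.
- tape_roll: Roll of masking tape lying flat to the right of the ramp, 105 mm in diameter, 20 mm high. Origin at the centre of its underside. Leave it.
- eraser: White eraser, 20x42x12 mm, at the near right. Origin at the centre of its underside. Leave it.
- cup: Small terracotta cup, 65 mm in diameter, 50 mm high, at the far right. Origin at the centre of its underside. Leave it.
- needle_tool: Needle tool with a wooden handle, 150 mm long, 11 mm thick, lying to the left of the ramp. Origin at the centre of its underside, y along it. Leave it.
Not all that is in view belongs to the job. Leave any black look-alike of the smooth_roller alone.

How it is judged:
By the outcome, as a careful person would: the job done as asked, in the order asked, and still so for the second after the job is handed in, with the robot touching nothing.
It also fails if it takes over 38 s, if anything falls off the work surface, if the arm or the gripper's body presses on something with over 40 N, if the wrist force passes 120 N, or if a joint passes its speed limit or range.

## Working session

There is one attempt and no reset: what is moved stays moved. The work goes in short steps, Python scripts to look and compute and a tool call to move; the robot and the scene stay as the last step left them, time stands still between calls to the robot, and variables do not carry over. Pictures are saved under pics/ and viewed, at most 10 in all, crops included, and the job is handed in when it is done.

Besides the shell and the picture viewer there is one more tool, called after "Call:" as name(argument=value, ...), one argument or row to a line, values as JSON. send_rows: Moves the arm, as the interface text tells. Its arguments: {"type":"object","properties":{"motion":{"type":"string"}},"required":["motion"]}

```bash
mkdir -p pics; python3 - <<'E'
from workcell import bot, vision, workorder, boxes_of
import cv2,numpy as np
o=bot.get_obs();print(o['clock'],o['eef_pos'],o['tool_rot'],o['grip_width'])
for c in ['top','scene']:
    im=vision.camera(c);cv2.imwrite(f'pics/{c}0.png',im[:,:,::-1])
    m=vision.camera_model(c);print(c,m['fov_y'],m['cx'],m['cy'],np.round(m['world_from_camera'],4).tolist())
    for t in ['smooth_roller','ribbed_roller','deck']:
        print(t,[(np.round(d['rect']).tolist(),round(d['conf'],2)) for d in boxes_of(c,t)[:4]])
E
```

```text
0.0 [ 0.18000175 -0.46577695  0.23040552] [ 9.83048516e-01  1.83342543e-01 -1.93561116e-04 -1.04353572e-03] 0.08527365417239093
top 55.07369121236867 322.67995471834485 206.99719480849114 [[-0.0806, -0.9715, 0.2227, 0.2779], [-0.9967, 0.0797, -0.0131, -0.0149], [-0.005, -0.2231, -0.9748, 1.2619], [0.0, 0.0, 0.0, 1.0]]
smooth_roller [([392.0, 278.0, 45.0, 33.0], 0.9), ([281.0, 234.0, 47.0, 22.0], 0.67)]
ribbed_roller [([334.0, 240.0, 46.0, 16.0], 0.69)]
deck [([310.0, 216.0, 102.0, 71.0], 0.64), ([334.0, 239.0, 50.0, 20.0], 0.6)]
scene 44.34636866636405 317.8892354830469 200.91818601479596 [[-0.5962, -0.3317, 0.7311, -0.3995], [-0.8027, 0.2317, -0.5495, 0.6733], [0.0129, -0.9145, -0.4044, 0.5834], [0.0, 0.0, 0.0, 1.0]]
smooth_roller [([286.0, 232.0, 58.0, 32.0], 0.75), ([410.0, 227.0, 14.0, 16.0], 0.7)]
ribbed_roller [([348.0, 219.0, 53.0, 27.0], 0.59)]
deck [([303.0, 222.0, 140.0, 68.0], 0.79)]
```

```bash
python3 - <<'E'
import cv2
a=cv2.imread('pics/top0.png')[150:310,220:430]
cv2.imwrite('pics/topc.png',cv2.resize(a,None,fx=3.7,fy=3.7,interpolation=cv2.INTER_CUBIC))
E
```

```text
(no output)
```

View pics/topc.png

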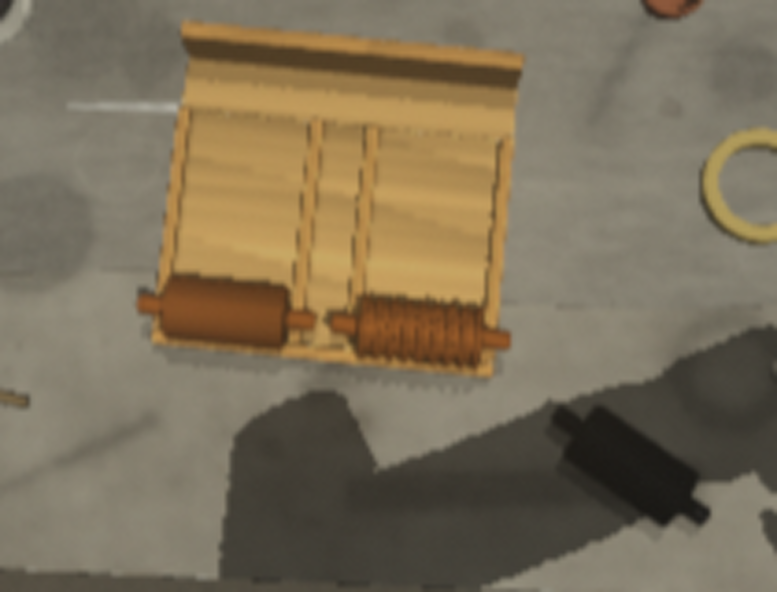

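View pics/scene0.png

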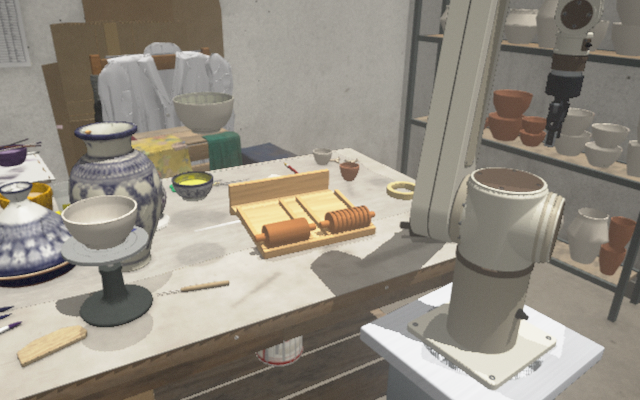

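The crop shows these candidates, as top-image pixels:
- Smooth reddish roller at (281,234), left lane.
- Ribbed reddish roller at (334,240), right lane.
- Black look-alike at (392,278), on the table.

The target is the smooth reddish-brown one in the left lane, since it has no rings and isn't black. The scene view agrees, with the smooth roller at (286,232). Next I'll fit the ramp pose.

```bash
cat > h.py <<'E'
from workcell import bot, vision, workorder, boxes_of
import numpy as np, json
from scipy.spatial.transform import Rotation as R
from scipy.optimize import least_squares
t7=np.radians(7)
def deck(p,x,y,z):  # p=X,Y,yaw ; mm -> world m
    h=np.array([x*np.cos(t7)-z*np.sin(t7),y,14+x*np.sin(t7)+z*np.cos(t7)])/1000
    c,s=np.cos(p[2]),np.sin(p[2])
    return np.array([p[0]+c*h[0]-s*h[1],p[1]+s*h[0]+c*h[1],h[2]])
def proj(m,P,T=None):
    T=np.linalg.inv(m['world_from_camera'] if T is None else T)
    q=T[:3,:3]@P+T[:3,3];f=200/np.tan(np.radians(m['fov_y']/2))
    return np.array([m['cx'],m['cy']])+f*q[:2]/q[2]
def goto(P,yaw_y):  # shift (cm) in tool axes, twist making tool y lie along world angle yaw_y (mod pi)
    o=bot.get_obs();r=R.from_quat(o['tool_rot']);d=r.inv().apply(np.array(P)-o['eef_pos'])*100
    v=r.inv().apply([np.cos(yaw_y),np.sin(yaw_y),0]);a=np.arctan2(-v[0],v[1])
    a=(a+np.pi/2)%np.pi-np.pi/2
    print('shift cm',np.round(d,2),'twist',round(a,3),'j6',round(o['joint_pos'][5],3))
def blevel(x,y,zw): # level coords (mm) to deck coords
    z=zw-14;return x*np.cos(t7)+z*np.sin(t7),y,-x*np.sin(t7)+z*np.cos(t7)
E
python3 - <<'E'
from h import *
m=vision.camera_model('top')
f=[((22,85,28),(224,311)),((22,-85,28),(420,331)),(blevel(264,151,90),(182,22)),(blevel(264,-151,90),(523,57)),
((200,151,0),(187,108)),((200,-151,0),(512,138)),((-12,151,10),(152,340)),((-12,-151,10),(491,374))]
g=[(a,np.array(b)/3.7+[220,150]-.37) for a,b in f]
s=least_squares(lambda p:np.concatenate([proj(m,deck(p,*a))-b for a,b in g]),[.35,0,0],loss='soft_l1')
print(s.x,np.round(s.fun.reshape(-1,2),1).tolist());json.dump(s.x.tolist(),open('p.json','w'))
p=s.x
ms=vision.camera_model('scene')
print('scene rollers',proj(ms,deck(p,22,85,28)),proj(ms,deck(p,22,-85,28)))
for x,z in [(-40,70),(-17,18),(170,18)]: print(x,deck(p,x,85,z))
goto(deck(p,-40,85,110),p[2]+np.pi/2)
print(np.round(vision.camera_model('wrist')['hand_eye'],3).tolist(), R.from_quat(bot.get_obs()['tool_rot']).as_matrix().round(2).tolist())
E
```

```text
[ 0.44623725  0.03012922 -0.18435801] [[0.4, -0.1], [0.2, -0.1], [-0.3, -1.0], [0.6, -1.4], [-2.1, -0.2], [0.5, 0.6], [-0.7, 0.6], [0.3, 1.0]]
scene rollers [284.58723359 230.57663288] [346.92121215 217.6875281 ]
-40 [0.41440371 0.12253062 0.07860346]
-17 [0.44307524 0.11718408 0.02979405]
170 [0.62553611 0.08315961 0.05258362]
shift cm [ 42.66 -46.74  11.3 ] twist 0.553 j6 1.571
[[-0.001, -0.962, -0.273, 0.069], [1.0, -0.001, 0.001, 0.001], [-0.001, -0.273, 0.962, -0.142], [0.0, 0.0, 0.0, 1.0]] [[0.93, 0.36, -0.0], [0.36, -0.93, 0.0], [-0.0, -0.0, -1.0]]
```

Call:
send_rows(
  motion="0.5 3.4 -3.7 0 0.11; 0.5 6.7 -7.4 0 0.22; 0.5 10.1 -11.1 0 0.33; 0.5 13.5 -14.8 0 0.44; 0.5 16.8 -18.5 0 0.55",
)

```text
clock: 0.9
eef_pos: [0.2694, -0.2349, 0.2315]
tool_rot: [0.996, -0.089, 0.0, 0.0]
ft_force: [0.7, -1.4, 0.6]
grip_width: 0.0213
grasp_force: 0.0
```

```bash
python3 - <<'E'
from h import *
p=json.load(open('p.json'));print(bot.get_obs()['eef_pos']);T=deck(p,-40,85,110);T[2]=.23;goto(T,p[2]+np.pi/2)
E
```

```text
[ 0.2694448  -0.23494264  0.23148074]
shift cm [  7.41 -37.76   0.15] twist 0.005 j6 2.603
```

Call:
send_rows(
  motion="0.5 0.7 -3.7 0 -0.14; 0.5 1.5 -7.5 0 -0.28; 0.5 2.2 -11 0 -0.42; 0.5 2.9 -15 0 -0.56; 0.5 3.7 -18.8 0 -0.7",
)

```text
clock: 1.4
eef_pos: [0.3384, -0.0564, 0.2317]
tool_rot: [0.965, 0.263, 0.0, 0.0]
ft_force: [1.3, -0.3, 0.3]
grip_width: 0.0216
grasp_force: 0.0
```

Call:
send_rows(
  motion="0.5 0 0 0 -0.14; 0.5 0 0 0 -0.28; 0.5 0 0 0 -0.42; 0.5 0 0 0 -0.56; 0.5 0 0 0 -0.7",
)

```text
clock: 1.9
eef_pos: [0.3382, -0.0579, 0.2315]
tool_rot: [0.816, 0.578, 0.0, 0.0]
ft_force: [-0.0, 0.1, 0.7]
grip_width: 0.0216
grasp_force: 0.0
```

Call:
send_rows(
  motion="0.5 0 0 0 -0.14; 0.5 0 0 0 -0.28; 0.5 0 0 0 -0.42; 0.5 0 0 0 -0.56; 0.5 0 0 0 -0.7",
)

```text
clock: 2.4
eef_pos: [0.3381, -0.058, 0.2314]
tool_rot: [0.569, 0.823, 0.0, 0.0]
ft_force: [-1.0, -0.0, -0.5]
grip_width: 0.0212
grasp_force: 0.0
```

Call:
send_rows(
  motion="0.5 0 0 0 -0.14; 0.5 0 0 0 -0.28; 0.5 0 0 0 -0.42; 0.5 0 0 0 -0.56; 0.5 0 0 0 -0.7",
)

```text
clock: 2.9
eef_pos: [0.3382, -0.058, 0.2315]
tool_rot: [0.252, 0.968, 0.0, 0.0]
ft_force: [0.2, 0.6, 0.8]
grip_width: 0.0212
grasp_force: 0.0
```

```bash
python3 - <<'E'
from h import *
p=json.load(open('p.json'));print(bot.get_obs()['eef_pos']);T=deck(p,-50,85,110);T[2]=.23;goto(T,p[2]+np.pi/2)
E
```

```text
[ 0.3381558  -0.05799894  0.2314564 ]
shift cm [ 3.56 19.01  0.15] twist -0.325 j6 0.34
```

Call:
send_rows(
  motion="0.5 0.7 3.8 0 -0.07; 0.5 1.4 7.6 0 -0.14; 0.5 2.1 11.4 0 -0.21; 0.5 2.8 15.2 0 -0.28; 0.5 3.6 19 0.2 -0.325",
)

```text
clock: 3.4
eef_pos: [0.4011, 0.1267, 0.2297]
tool_rot: [0.094, 0.996, 0.0, 0.001]
ft_force: [1.0, -0.5, 0.1]
grip_width: 0.0213
grasp_force: 0.0
```

Call:
send_rows(
  motion="0.5 0 0 2 0; 0.5 0 0 5 0; 0.5 0 0 8 0; 0.5 0 0 10 0; 0.5 0 0 10 0",
)

```text
clock: 3.9
eef_pos: [0.3981, 0.1244, 0.1268]
tool_rot: [0.095, 0.995, -0.001, -0.003]
ft_force: [-0.0, -0.7, 0.8]
grip_width: 0.0211
grasp_force: 0.0
```

```bash
python3 - <<'E'
from h import *
import cv2
p=json.load(open('p.json'));o=bot.get_obs();print(o['eef_pos'],o['grip_width']);goto(deck(p,-17,85,16),p[2]+np.pi/2)
im=vision.camera('wrist')
m=vision.camera_model('wrist');T=np.eye(4);T[:3,:3]=R.from_quat(o['tool_rot']).as_matrix();T[:3,3]=o['eef_pos'];W=T@np.array(m['hand_eye'])
im=im[:,:,::-1].copy()
for q in [(22,33,28),(22,137,28),(22,85,28),(0,85,10),(0,31,10),(-12,85,10),(-12,151,10),(-6,85,28),(224,85,19)]:
    u=proj(m,deck(p,*q),W);print(q,u.round())
    cv2.drawMarker(im,tuple(int(v) for v in u),(0,255,0),0,9)
u=proj(m,o['eef_pos'],W);print('tcp',u)
cv2.imwrite('pics/w1.png',im)
E
```

```text
[0.39806662 0.1244042  0.12684563] 0.021073359268181352
shift cm [-4.63  0.17  9.88] twist -0.006 j6 0.493
(22, 33, 28) [259. 297.]
(22, 137, 28) [381. 296.]
(22, 85, 28) [320. 297.]
(0, 85, 10) [319. 264.]
(0, 31, 10) [260. 265.]
(-12, 85, 10) [319. 251.]
(-12, 151, 10) [393. 251.]
(-6, 85, 28) [320. 265.]
(224, 85, 19) [321. 485.]
tcp [318.11626289 249.48393284]
```

View pics/w1.png

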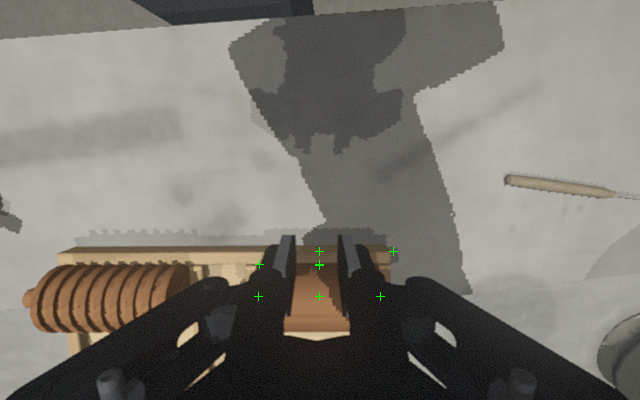

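The wrist view shows the fingers centred on the smooth roller (body at about column 320, row 310). The lip's outer edge is at row 247 against a predicted 251, about 2.5 mm off, and the ribbed roller is clear on the left. I'll descend just behind the roller.

Call:
send_rows(
  motion="0.5 -1 0.2 2.5 0; 0.5 -2 0.2 5 0; 0.5 -3 0.2 7.5 0; 0.5 -3.6 0.2 9.8 0; 0.5 -3.6 0.2 9.8 0",
)

```text
clock: 4.45
eef_pos: [0.4361, 0.1198, 0.0304]
tool_rot: [0.095, 0.995, -0.0, -0.001]
ft_force: [0.2, 0.0, -0.6]
grip_width: 0.0209
grasp_force: 0.0
```

```bash
python3 - <<'E'
from h import *
import cv2
p=json.load(open('p.json'));o=bot.get_obs();print(o['eef_pos'],o['ft_force'],o['joint_pos'].round(2) if hasattr(o['joint_pos'],'round') else o['joint_pos'])
for x,z in [(-17,16),(0,15),(100,15),(170,15)]: goto(deck(p,x,85,z),p[2]+np.pi/2)
im=vision.camera('scene')[190:270,220:400,::-1]
im2=vision.camera('top')[180:260,220:400,::-1]
cv2.imwrite('pics/s2.png',cv2.resize(np.vstack([im,im2]),None,fx=3.7,fy=3.7,interpolation=cv2.INTER_CUBIC))
E
```

```text
[0.43607417 0.11982412 0.03036795] [ 0.19255477  0.03149693 -0.5827204 ] [ 0.27  0.35 -0.43  0.8  -0.    0.46]
shift cm [-0.76 -0.13  0.25] twist -0.007 j6 0.459
shift cm [-2.46 -0.11  0.14] twist -0.007 j6 0.459
shift cm [-12.38  -0.05  -1.1 ] twist -0.007 j6 0.459
shift cm [-19.33  -0.    -1.97] twist -0.007 j6 0.459
```

View pics/s2.png

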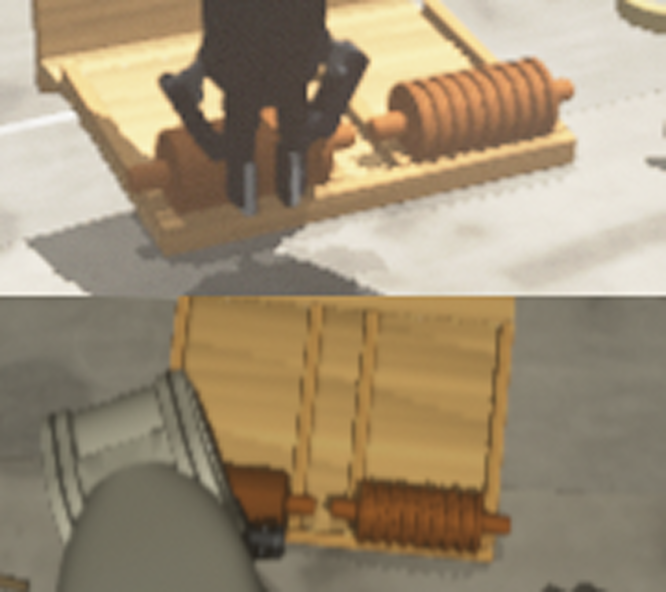

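The fingers sit right behind the smooth roller and clear of the lip and the ribbed roller. I'll start pushing up the slope.

Call:
send_rows(
  motion="0.5 -0.3 0 0 0; 0.5 -0.6 0 0 0; 0.5 -1 0 -0.05 0; 0.5 -1.4 0 -0.1 0; 0.5 -1.8 0 -0.15 0",
)

```text
clock: 5.05
eef_pos: [0.4543, 0.1168, 0.0332]
tool_rot: [0.095, 0.995, 0.0, 0.0]
ft_force: [-1.3, 1.6, 1.8]
grip_width: 0.0211
grasp_force: 1.0
```

Call:
send_rows(
  motion="0.5 -0.4 0 -0.05 0; 0.5 -0.8 0 -0.1 0; 0.5 -1.2 0 -0.15 0; 0.5 -1.6 0 -0.2 0; 0.5 -2 0 -0.25 0",
)

```text
clock: 5.55
eef_pos: [0.4738, 0.1129, 0.0353]
tool_rot: [0.095, 0.995, -0.0, -0.0]
ft_force: [-2.1, -0.1, 1.0]
grip_width: 0.0212
grasp_force: 1.0
```

```bash
python3 - <<'E'
from h import *
import cv2
p=json.load(open('p.json'));o=bot.get_obs();print(o['eef_pos'],o['ft_force'])
for x,z in [(0,15),(100,15),(170,15)]: goto(deck(p,x,85,z),p[2]+np.pi/2)
im=vision.camera('scene')[190:270,220:400,::-1]
cv2.imwrite('pics/s3.png',cv2.resize(im,None,fx=3.7,fy=3.7,interpolation=cv2.INTER_CUBIC))
E
```

```text
[0.47384075 0.1129199  0.03529533] [-2.10977553 -0.14759041  1.02647977]
shift cm [ 1.38 -0.15  0.64] twist -0.006 j6 0.425
shift cm [-8.55 -0.09 -0.58] twist -0.006 j6 0.425
shift cm [-15.49  -0.05  -1.43] twist -0.006 j6 0.425
```

View pics/s3.png

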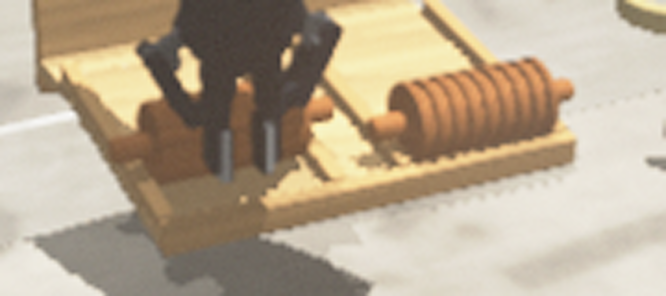

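The roller is rolling straight up the lane ahead of the fingertips with about 2 N of contact. I'll carry on steadily.

Call:
send_rows(
  motion="0.5 -0.5 0 -0.03 0; 0.5 -1 0 -0.06 0; 0.5 -1.5 0 -0.1 0; 0.5 -2 0 -0.15 0; 0.5 -2.5 0 -0.2 0",
)

```text
clock: 6.1
eef_pos: [0.4986, 0.1082, 0.0374]
tool_rot: [0.095, 0.995, -0.0, 0.0]
ft_force: [-2.5, 0.5, 2.9]
grip_width: 0.0216
grasp_force: 1.0
```

Call:
send_rows(
  motion="0.5 -0.5 0 -0.05 0; 0.5 -1 0 -0.1 0; 0.5 -1.5 0 -0.15 0; 0.5 -2 0 -0.2 0; 0.5 -2.5 0 -0.25 0",
)

```text
clock: 6.6
eef_pos: [0.523, 0.1035, 0.0399]
tool_rot: [0.095, 0.995, 0.0, -0.0]
ft_force: [-1.5, 0.2, 2.8]
grip_width: 0.0217
grasp_force: 1.0
```

Call:
send_rows(
  motion="0.5 -0.5 0 -0.05 0; 0.5 -1 0 -0.1 0; 0.5 -1.5 0 -0.15 0; 0.5 -2 0 -0.2 0; 0.5 -2.5 0 -0.25 0",
)

```text
clock: 7.1
eef_pos: [0.5476, 0.0987, 0.0424]
tool_rot: [0.095, 0.995, 0.0, 0.0]
ft_force: [-1.4, 0.5, 1.2]
grip_width: 0.0215
grasp_force: 1.0
```

Call:
send_rows(
  motion="0.5 -0.5 0 -0.05 0; 0.5 -1 0 -0.1 0; 0.5 -1.5 0 -0.15 0; 0.5 -2 0 -0.2 0; 0.5 -2.5 0 -0.25 0",
)

```text
clock: 7.6
eef_pos: [0.5721, 0.094, 0.0448]
tool_rot: [0.095, 0.995, -0.0, -0.0]
ft_force: [-1.7, 1.4, 1.9]
grip_width: 0.0209
grasp_force: 1.0
```

```bash
python3 - <<'E'
from h import *
import cv2
p=json.load(open('p.json'));o=bot.get_obs();print(o['eef_pos'],o['ft_force'])
for x,z in [(150,15),(170,15)]: goto(deck(p,x,85,z),p[2]+np.pi/2)
im=vision.camera('scene')[160:270,200:400,::-1]
cv2.imwrite('pics/s4.png',cv2.resize(im,None,fx=3.7,fy=3.7,interpolation=cv2.INTER_CUBIC))
E
```

```text
[0.57212425 0.09401026 0.04484998] [-1.72768847  1.41900811  1.88399999]
shift cm [-3.5  -0.07 -0.23] twist -0.006 j6 0.353
shift cm [-5.49 -0.05 -0.48] twist -0.006 j6 0.353
```

View pics/s4.png

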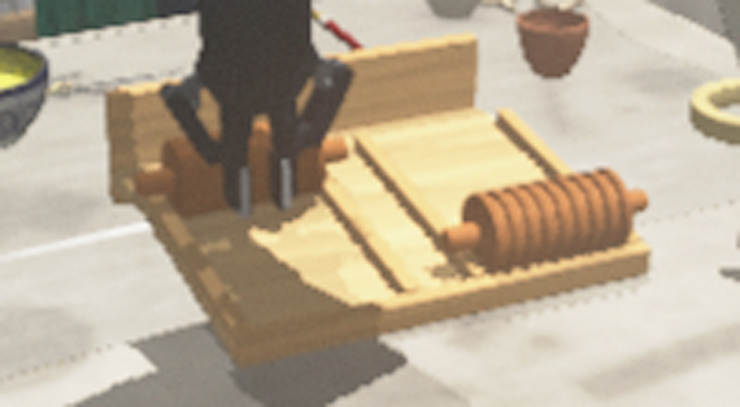

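Call:
send_rows(
  motion="0.5 -0.5 0 -0.05 0; 0.5 -1 0 -0.1 0; 0.5 -1.5 0 -0.15 0; 0.5 -2 0 -0.2 0; 0.5 -2.5 0 -0.25 0",
)

```text
clock: 8.15
eef_pos: [0.5967, 0.0893, 0.0474]
tool_rot: [0.095, 0.995, 0.0, 0.0]
ft_force: [-2.5, 0.2, 1.4]
grip_width: 0.0211
grasp_force: 1.1
```

Call:
send_rows(
  motion="0.5 -0.4 0 -0.05 0; 0.5 -0.8 0 -0.1 0; 0.5 -1.2 0 -0.13 0; 0.5 -1.5 0 -0.17 0; 0.5 -1.8 0 -0.2 0",
)

```text
clock: 8.65
eef_pos: [0.6141, 0.0859, 0.0493]
tool_rot: [0.095, 0.995, 0.0, -0.0]
ft_force: [-1.4, 0.7, 2.1]
grip_width: 0.0213
grasp_force: 1.0
```

Call:
send_rows(
  motion="0.5 -0.3 0 -0.03 0; 0.5 -0.6 0 -0.06 0; 0.5 -0.9 0 -0.1 0; 0.5 -1.2 0 -0.12 0; 0.5 -1.5 0 -0.15 0",
)

```text
clock: 9.15
eef_pos: [0.6291, 0.083, 0.0508]
tool_rot: [0.095, 0.995, -0.0, 0.0]
ft_force: [0.9, -0.4, -0.1]
grip_width: 0.0216
grasp_force: 0.0
```

```bash
python3 - <<'E'
from h import *
import cv2
p=json.load(open('p.json'));o=bot.get_obs();print(o['eef_pos'],o['ft_force'])
for x,z in [(170,15),(180,15)]: goto(deck(p,x,85,z),p[2]+np.pi/2)
im=vision.camera('scene')[160:270,200:400,::-1]
cv2.imwrite('pics/s5.png',cv2.resize(im,None,fx=3.7,fy=3.7,interpolation=cv2.INTER_CUBIC))
E
```

```text
[0.62907418 0.08297974 0.05083234] [ 0.90191182 -0.35857546 -0.1015955 ]
shift cm [ 0.31 -0.05  0.12] twist -0.006 j6 0.322
shift cm [-0.68 -0.04  0.  ] twist -0.006 j6 0.322
```

View pics/s5.png

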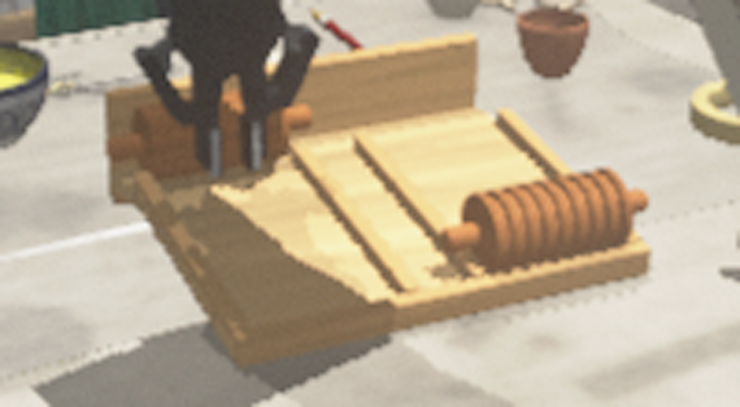

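Contact force dropped to zero, so the roller has gone over the crest into the seat. I'll hold briefly as a guard, then back off and lift.

Call:
send_rows(
  motion="0.5 0 0 0 0; 0.5 0 0 0 0; 0.5 0 0 0 0; 0.5 1 0 0 0; 0.5 3 0 -0.5 0",
)

```text
clock: 9.7
eef_pos: [0.5995, 0.0886, 0.0552]
tool_rot: [0.095, 0.995, -0.0, 0.0]
ft_force: [-0.4, 0.1, 0.9]
grip_width: 0.0213
grasp_force: 0.0
```

Call:
send_rows(
  motion="0.5 1 0 -3 0; 0.5 2 0 -6 0; 0.5 3 0 -10 0; 0.5 6 0 -14 0; 0.5 10 0 -16 0",
)

```text
clock: 10.2
eef_pos: [0.5028, 0.1081, 0.2195]
tool_rot: [0.096, 0.995, 0.001, 0.003]
ft_force: [0.4, 1.5, 0.2]
grip_width: 0.0215
grasp_force: 0.0
```

Call:
send_rows(
  motion="0.5 4 0 0 0; 0.5 8 0 0 0; 0.5 12 0 0 0; 0.5 16 0 0 0; 0.5 16 0 0 0",
)

```text
clock: 10.7
eef_pos: [0.3391, 0.1378, 0.2157]
tool_rot: [0.094, 0.996, -0.0, -0.001]
ft_force: [1.4, -0.1, 0.7]
grip_width: 0.0213
grasp_force: 0.0
```

```bash
python3 - <<'E'
from h import *
import cv2
p=json.load(open('p.json'));o=bot.get_obs();print(o['clock'],o['eef_pos'],o['ft_force'])
m=vision.camera_model('scene')
im=vision.camera('scene')[:,:,::-1].copy();print(proj(m,deck(p,224,85,19)),[d for d in boxes_of('scene','smooth_roller')[:2]])
mt=vision.camera_model('top');it=vision.camera('top')[:,:,::-1];print(proj(mt,deck(p,224,85,19)),[d for d in boxes_of('top','smooth_roller')[:2]])
cv2.imwrite('pics/s6.png',cv2.resize(np.hstack([im[160:270,220:400],it[150:260,250:430]]),None,fx=2.2,fy=2.2,interpolation=cv2.INTER_CUBIC))
E
```

```text
10.7 [0.33914266 0.13775082 0.21570699] [ 1.40940529 -0.14267285  0.74861981]
[255.96947068 194.3025945 ] [{'rect': [422.0, 223.8, 38.2, 19.3], 'conf': 0.93}, {'rect': [257.8, 195.2, 56.2, 24.7], 'conf': 0.85}]
[287.90202637 172.36980842] [{'rect': [289.9, 172.0, 45.8, 18.6], 'conf': 0.98}, {'rect': [391.0, 276.8, 45.7, 32.8], 'conf': 0.89}]
```

View pics/s6.png

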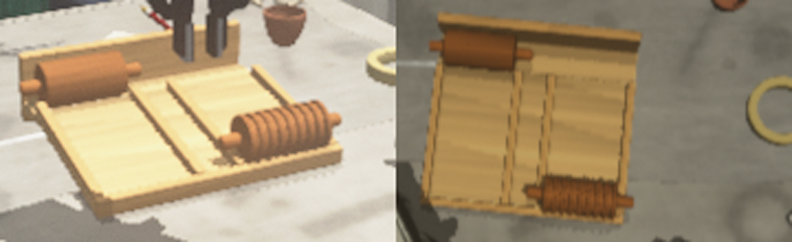

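The smooth roller is parked against the stop board. It shows at top (290,172) against a predicted (288,172). The ribbed roller hasn't moved and the hand is clear.

```bash
python3 -c "
from workcell import workorder
print(workorder.job_done())"
```

```text
the job is handed in; nothing more can be done
None
```

The smooth roller rests in the seat against the stop board, pushed up its lane with the fingertips; the ribbed roller is still at the foot of its lane, the hand is clear, and the job was handed in at about 11 s.

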